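# Slide the julienne plate home in the vegetable slicer

### The job

The julienne plate - the flat black insert with a row of fine steel teeth in its window - lies loose on the worktop beside the vegetable slicer. Slide it flat along the worktop, ramped nose first, into the slot in the slicer's left side, and press it home against the springy buffer at the end until the catch pin snaps down into the plate's groove and holds it there. Push firmly but do not ram it, and leave the plain insert, mug, tomato, lemon and teaspoon where they are.

Things in the scene. Friction and masses are not known exactly. Their poses are not given: they have to be found in the camera images.
- julienne_mid (a point): Centre of the loose julienne plate, half-way up (6 mm above the worktop as it lies). Black plastic insert, 11 upright steel teeth in the window in its middle, about 0.12 kg; 92 mm along its x, 112 mm along its y, 12 mm thick: too wide to grasp, it is pushed. Its long sides are upright faces at x = +-46 mm. z up.
- julienne_nose (a point): Middle of the plate's nose, the edge at y = -56 mm that goes in first, 1.5 mm above the worktop; axes as for the plate. From this edge the first 16 mm are a ramp rising from 3 to 12 mm high, then comes a land 5 mm wide, then a groove right across, 12 mm wide and 7.5 mm deep, centred 27 mm behind the nose.
- julienne_back (a point): Middle of the plate's back edge at y = +56 mm, the plain upright face 92 mm wide and 12 mm high to push on, 6 mm above the worktop; axes as for the plate (+y points away from the plate).
- slot_mouth (a point): Middle of the slot's mouth on the outer face of the slicer's left rail, 6 mm above the worktop. +y points straight out of the slot: the plate goes in along -y, sliding on the worktop (the slot has no floor). The slot is 94.6 mm wide along x (1.3 mm play a side) and 14.8 mm high; the mouth flares to about 104 mm.
- slot_home (a point): Where the plate's centre rests once locked home: 46 mm inside the mouth along -y, 6 mm above the worktop, plate axes as this point's; its back edge still stands 10 mm out. A sprung buffer meets the nose 2.5 mm before home (10 N, 14 N at home) and pushes it back unless locked; a solid stop is 3 mm beyond home. Slicer: fixed black frame, 237 x 116 x 26 mm (36 at the catch), 50 mm loop handle at -x.
- catch (a joint): Sprung catch: upright steel pin 9 mm thick with round tip, head 15 mm wide, 76 mm inside the mouth on the slot's middle line. m, 0 = down (tip 6 mm above the worktop), grows as it lifts; spring 2.4 N, 4.2 N at 6 mm. The plate's nose meets it about 20 mm before home and lifts it 6 mm; it snaps down to 0 in the groove just past home. Getting it past pin and buffer takes a firm push of some 14 to 20 N.
- plain_mid (a point): Centre of the plain insert: a second plate of the same size and frame, with one straight flat blade and no teeth. Not wanted now; stays where it is.
- mug: White mug, 83 x 113 x 93 mm, origin at the centre of its underside. Bystander.
- tomato: Red tomato, 69 mm across, 71 mm high, origin at the centre of its underside. Bystander.
- lemon: Yellow lemon, 71 x 53 x 51 mm, origin at the centre of its underside. Bystander.
- teaspoon: Metal teaspoon, 130 x 26 x 11 mm, origin under its centre. Bystander.

How it is judged (in metres and radians):
At the end, for the whole second after the job is handed in: The julienne plate lies flat and square in the slot, within 2.5 mm of its locked home position, the catch pin is down in its groove (within 1 mm) and the plate is at rest (y of julienne_mid in the frame of slot_home between -0.0025 and 0.0025 m and x of julienne_mid in the frame of slot_home between -0.004 and 0.004 m and height (world z) of julienne_mid below 0.009 m and angle between the y axis of julienne_mid and the y axis of slot_home, either way round below 0.06 rad and value of joint catch below 0.001 m and linear speed of julienne below 0.01 m/s); the robot touches nothing.
It fails at once if the plate is rammed: more than 35 N between plate and slicer (contact force between julienne and slicer above 35 N).
It fails at once if the plain insert is moved by more than 30 mm (distance of plain_mid from where it was at the start of the episode above 0.03 m).
It fails at once if mug, tomato, lemon or teaspoon is moved by more than 30 mm (distance of any of mug, tomato, lemon, teaspoon from where it was at the start of the episode above 0.03 m).
It also fails if it takes over 59 s, if anything falls off the work surface, if the arm or the gripper's body presses on something with over 40 N, if the wrist force passes 120 N, or if a joint passes its speed limit or range.

### The arm

A 6-joint arm with a two-finger parallel gripper is mounted at the origin on a cart in front of the work surface, level with it; the furniture and walls round the work are solid. World frame = base frame: x ahead of the robot, y to its left, z up, the work surface at z = 0. Lengths are in m, angles in degrees, forces in N, time in s.
With the tool pointing down it reaches from about 0.3 to 0.775 m from the base axis. Payload 14.6 kg.
Tool frame: the origin (TCP) lies on the mounting face of the last link; the fingertips stand 199 mm ahead of it and the grasp point (between the pads) lies 180 mm ahead of it; z points along the fingers, y is the line along which they close (so a half turn about z gives the same grasp; the last joint's range is limited). The gripper opens to 94 mm and grips with 3 to 60 N. Pads are 16 mm wide; open, the fingers measure 119 mm over their backs; the gripper's body (75 mm by 177 mm) begins 78 mm behind the grasp point.
Start: joints at [-3.816, 17.183, 87.147, -0, 75.671, -3.816], TCP at [0.55, -0, 0.405] pointing down, gripper open.
Joint ranges: [-173.82, 173.82], [-45.26, 126.66], [13.44, 144.39], [-59.66, 239.66], [0, 175.72], [-146.38, 146.38]. Speed limits (degrees/s): [127.2, 127.2, 147.25, 180, 180, 180].

### API

Orientations are given as [roll, pitch, yaw] about the fixed x, y, z axes, in that order (R = Rz(yaw) Ry(pitch) Rx(roll)).
In Python, from cell import ctrl, read_camera, order gives the robot as it stands. The module is installed in compiled form; this text tells all that it offers.
- The arm moves only by the shell command python3 -m pendant 'ROWS' [FORCE]. ROWS is JSON, a list of rows, each an object with "xyz": the shift along the tool's x, y, z in units of 0.5 m (1.0 is 0.5 m), a list of three; "twist": the turn, a rotation vector about the tool's x, y, z in units of 2 pi rad (1.0 is 2 pi rad), a list of three; "claw": the finger opening in mm, from 0 to 94. In form: [{"xyz": [x, y, z], "twist": [wx, wy, wz], "claw": claw}, ...]. A call has 1 to 12 rows; each row shifts and turns the commanded pose from where the row before left it, along the tool's axes as they then stand; what a row does not reach is not made up. A row lasts 1/10 s, in which the tool goes at most 50 mm and 8.59 degrees, less where a joint would pass 70% of its speed; a pose out of reach is approached as far as the arm can. A call with a number of a shift or a turn outside -1 to 1 is refused whole. A call with a gripper value outside its range is refused whole. The fingers move at their own pace and stop on an object; FORCE is the grip in N (left out, the last holds). Time passes only in rows, so rows that do not move let the fingers close. It gives the time, the measured TCP pose, the force, the opening and the grip force at its end, in the units of the state.
- ctrl.state(): the state, without advancing time (a new reading comes with each control period).
- read_camera(name): name is "scene" or "side" or "wrist"; returns a dict with "pixels" (480x640x3 uint8, red, green, blue), "vfov" (degrees; the focal length in pixels is half the picture's height over the tangent of half this angle, whatever the lens; pixels are square), "cx", "cy" (the principal point, pixels), "xyz" and "rotation" of the camera in the world. Camera axes: x right, y up, looking along -z (the intrinsics and any distortion apply to the point x, -y, -z); pixel columns grow to the right and rows downward; lengths in m; the calibration is good to about 2 mm. A picture is of the moment at which its call begins. There is no depth.
- order.finish_job(): hands the job in; it is judged then, once.
The state is a dict: "clock": time; "qpos": joint angles; "qd": joint speeds; "joint_efforts": joint torques, N m; "tcp_pos": TCP position; "eef_rot": TCP orientation; "ft_force": force on the tool from outside, world axes, zero at the start; "moment": the same for the moment, N m; "opening": finger opening in m; "grasp_force": force on a finger pad.
Only numpy, scipy, OpenCV 4.12 (cv2) and the standard library are available. Lean on these libraries where they do the work, as an engineer would, in place of code of your own. Each camera call takes 0.05 s, during which the arm holds its last target. There are 200 camera calls.

## Working session

There is one attempt and no reset: what is moved stays moved. The work goes in short steps, Python scripts to look and compute and a shell command to move; the robot and the scene stay as the last step left them, time stands still between calls to the robot, and variables do not carry over. Pictures are saved under pics/ and viewed, at most 12 in all, crops included, and the job is handed in when it is done.

```bash
mkdir -p pics; python3 - <<'E'
from cell import ctrl, read_camera
import cv2
for n in("scene","side","wrist"):
    r=read_camera(n); cv2.imwrite(f"pics/{n}0.png",r["pixels"][:,:,::-1])
    print(n,{k:v for k,v in r.items() if k!="pixels"})
print(ctrl.state())
E
```

```text
scene {'vfov': 43.891053696683066, 'cx': 322.49892975745405, 'cy': 243.53021408896078, 'xyz': array([-0.35318556,  0.56725405,  1.05772423]), 'rotation': array([  45.37951952,   -0.80339126, -124.16964163])}
side {'vfov': 54.133362029183374, 'cx': 314.0712381546935, 'cy': 235.7580870090359, 'xyz': array([0.07806076, 0.74821171, 0.52713389]), 'rotation': array([  60.22344778,    1.02626486, -153.90442958])}
wrist {'vfov': 70.15097367071039, 'cx': 315.64686297330695, 'cy': 240.9167308884141, 'xyz': array([0.54871478, 0.07720475, 0.3840851 ]), 'rotation': array([-1.53481811e+01, -2.88026957e-02, -1.44965360e-02])}
{'clock': 0.15, 'qpos': array([-3.81683911e+00,  1.72067452e+01,  8.71712614e+01,  1.90505924e-04,
        7.56722468e+01, -3.81533380e+00]), 'qd': array([ 0.06318271, -0.05678274, -0.16206931, -0.04610564, -0.06164497,
       -0.0369821 ]), 'joint_efforts': array([-2.50185103e-04, -5.31960297e+01, -3.52822959e+01,  7.07691838e-02,
        2.35654798e-02, -3.66386917e-05]), 'tcp_pos': array([ 5.49971060e-01, -9.79727653e-06,  4.04238048e-01]), 'eef_rot': array([-1.79949870e+02, -3.52804036e-03,  8.99984459e+01]), 'ft_force': array([ 0.62896334, -0.79417533,  1.07559288]), 'moment': array([-0.02208837, -0.06965837, -0.0018644 ]), 'grasp_force': 0.0, 'opening': 0.09416302622626985}
```

View pics/scene0.png

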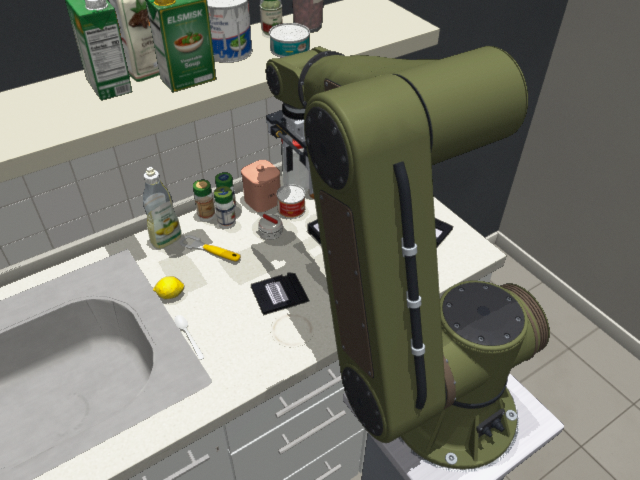

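View pics/wrist0.png

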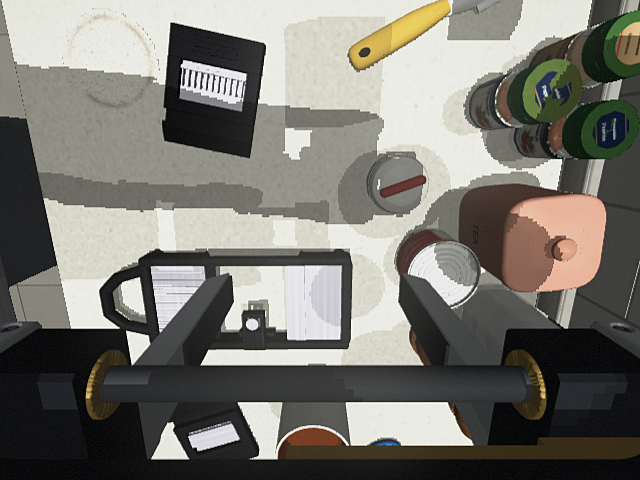

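View pics/side0.png

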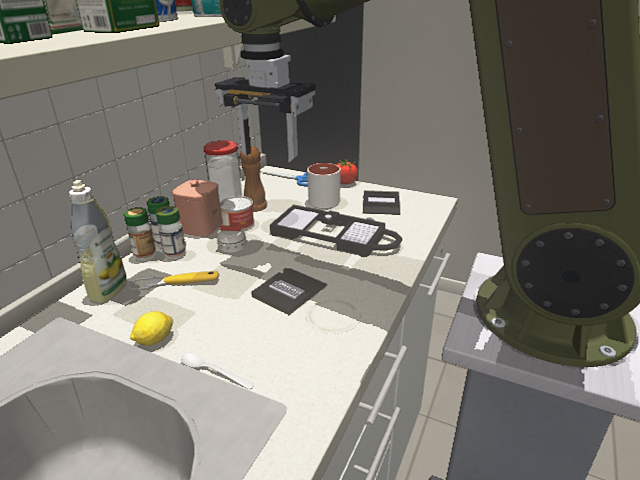

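```bash
python3 - <<'E'
import cv2,numpy as np
a=cv2.imread("pics/wrist0.png")
def ad(c): return np.clip(255*(c/255.)**.5,0,255).astype('uint8')
A=cv2.resize(ad(a[10:170,140:290]),None,fx=3.7,fy=3.7,interpolation=cv2.INTER_CUBIC)[:592]
cv2.imwrite("pics/c1.png",A)
B=cv2.resize(ad(a[235:365,90:370]),None,fx=2.8,fy=2.8,interpolation=cv2.INTER_CUBIC)
cv2.imwrite("pics/c2.png",B);print(A.shape,B.shape)
E
```

```text
(592, 555, 3) (364, 784, 3)
```

View pics/c1.png

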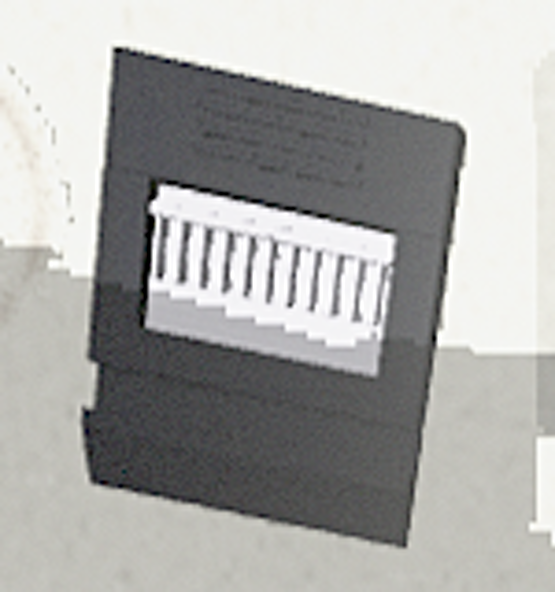

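View pics/c2.png

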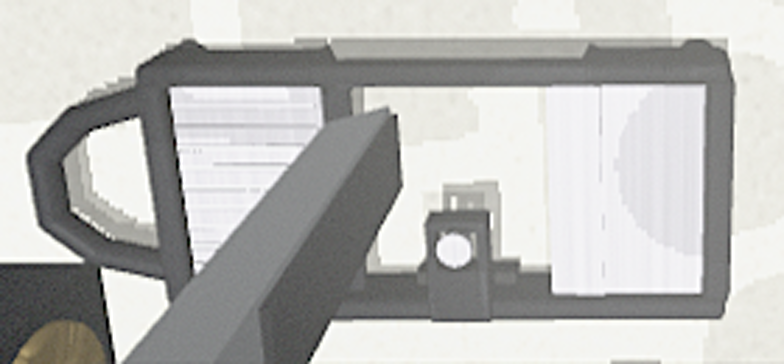

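```bash
cat > h.py <<'E'
import numpy as np
from scipy.spatial.transform import Rotation as R
def ray(c,uv):
    f=240/np.tan(np.radians(c["vfov"])/2)
    d=np.array([(uv[0]-c["cx"])/f,-(uv[1]-c["cy"])/f,-1])
    return np.asarray(c["xyz"]),R.from_euler('xyz',c["rotation"],degrees=True).as_matrix()@d
def at(c,uv,z):
    o,d=ray(c,uv); return (o+d*(z-o[2])/d[2])
def px(c,p):
    f=240/np.tan(np.radians(c["vfov"])/2)
    q=R.from_euler('xyz',c["rotation"],degrees=True).as_matrix().T@(np.asarray(p)-c["xyz"])
    return np.array([c["cx"]+f*q[0]/-q[2],c["cy"]-f*q[1]/-q[2]])
E
python3 - <<'E'
from h import *
np.set_printoptions(precision=4,suppress=True)
W={'vfov': 70.15097367071039, 'cx': 315.64686297330695, 'cy': 240.9167308884141, 'xyz': np.array([0.54871478, 0.07720475, 0.3840851 ]), 'rotation': np.array([-1.53481811e+01, -2.88026957e-02, -1.44965360e-02])}
print(at(W,(315,240),0))
P=[((171.6,22.7),.012),((265.7,43.8),.012),((249.7,157.6),.003),((163.8,140.5),.003)]
Q=[at(W,u,z)[:2] for u,z in P]
for q in Q: print(q)
for i in range(4): d=Q[(i+1)%4]-Q[i]; print(np.linalg.norm(d),np.degrees(np.arctan2(d[1],d[0])))
c=lambda x,y:(x/2.8+90,y/2.8+235)
for n,u,z in [("mouthL",(330,47),.026),("mouthR",(590,47),.026),("flL",(335,62),.026),("flR",(583,62),.026),("outer corner R",(730,80),.026),("BR",(722,316),.026),("TL",(140,70),.026),("pin",(455,250),.036),("rail top L",(200,48),.026),("rail top R",(680,48),.026)]:
    print(n,at(W,c(*u),z))
E
```

```text
[ 0.5481 -0.0271  0.    ]
[0.4106 0.1925]
[0.5003 0.1743]
[0.4774 0.0663]
[0.3865 0.0841]
0.09147835660320938 -11.44553229122419
0.11042626299773542 -101.91887711261424
0.09269020016354151 168.9264879260789
0.11104460581003407 77.4594295376255
mouthL [ 0.4308 -0.0334  0.026 ]
mouthR [ 0.5325 -0.0334  0.026 ]
flL [ 0.4322 -0.0396  0.026 ]
flR [ 0.5297 -0.0396  0.026 ]
outer corner R [ 0.5877 -0.0471  0.026 ]
BR [ 0.5871 -0.1529  0.026 ]
TL [ 0.3551 -0.0428  0.026 ]
pin [ 0.4774 -0.1161  0.036 ]
rail top L [ 0.3798 -0.0338  0.026 ]
rail top R [ 0.5677 -0.0338  0.026 ]
```

```bash
python3 -m pendant '[{"xyz":[-0.08,-0.05,0],"twist":[0,0,0],"claw":94},{"xyz":[-0.08,-0.05,0],"twist":[0,0,0],"claw":94},{"xyz":[-0.08,-0.04,0],"twist":[0,0,0],"claw":94},{"xyz":[0,0,0],"twist":[0,0,0],"claw":94},{"xyz":[0,0,0],"twist":[0,0,0],"claw":94}]'
python3 - <<'E'
from cell import read_camera
import cv2,pickle,numpy as np
r=read_camera("wrist"); pickle.dump(r,open("w1.pkl","wb"))
a=r["pixels"][:,:,::-1]
print(r["xyz"],r["rotation"])
A=np.clip(255*(a/255.)**.5,0,255).astype('uint8')
cv2.imwrite("pics/w1.png",cv2.resize(A,(800,600),interpolation=cv2.INTER_CUBIC))
E
```

```text
clock: 0.65
tcp_pos: [0.4798, -0.1205, 0.4047]
eef_rot: [180.0, -0.0, 89.9]
ft_force: [-0.1, 0.1, -0.6]
opening: 0.0942
grasp_force: 0.0
[ 0.47873964 -0.04325098  0.38464709] [-15.34391225  -0.09559188  -0.12106308]
```

View pics/w1.png

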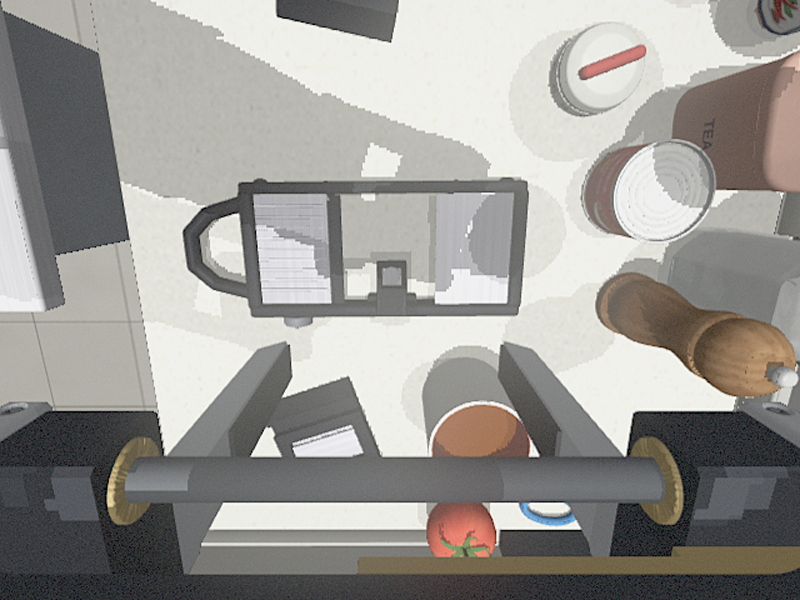

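```bash
python3 - <<'E'
import pickle,cv2
from h import *
np.set_printoptions(precision=4,suppress=True)
r=pickle.load(open("w1.pkl","rb")); g=cv2.cvtColor(r["pixels"],cv2.COLOR_RGB2GRAY)
A=cv2.resize(np.clip(255*(g[130:265,140:430]/255.)**.5,0,255).astype('uint8'),None,fx=2.75,fy=2.75,interpolation=cv2.INTER_CUBIC)
cv2.imwrite("pics/c3.png",A)
def first(v,th=75):
    i=np.argmax(v<th); return i-1+(v[i-1]-th)/(float(v[i-1])-v[i]) if i else np.nan
for u in range(200,420,12):
    t=135+first(g[135:200,u].astype(float)); b=270-first(g[190:271,u][::-1].astype(float))
    print(u,round(t,1),round(b,1),at(r,(u,t),.026)[:2],at(r,(u,b),.026)[:2])
for v in (215,220,225): 
    row=g[v,290:350].astype(int); print(v,row)
E
```

```text
200 145.2 246.8 [ 0.3626 -0.0411] [ 0.3528 -0.148 ]
212 143.4 253.2 [ 0.3748 -0.0394] [ 0.3653 -0.1554]
224 145.2 252.8 [ 0.3868 -0.0411] [ 0.3785 -0.155 ]
236 144.8 254.1 [ 0.3989 -0.0408] [ 0.3915 -0.1565]
248 144.8 258.3 [ 0.411  -0.0409] [ 0.4045 -0.1614]
260 144.2 252.5 [ 0.4232 -0.0403] [ 0.418  -0.1546]
272 144.5 252.4 [ 0.4353 -0.0406] [ 0.4312 -0.1546]
284 144.5 252.4 [ 0.4474 -0.0407] [ 0.4444 -0.1546]
296 144.6 252.5 [ 0.4595 -0.0407] [ 0.4575 -0.1548]
308 144.4 252.3 [ 0.4716 -0.0405] [ 0.4707 -0.1546]
320 144.4 252.3 [ 0.4837 -0.0406] [ 0.4839 -0.1546]
332 144.4 252.3 [ 0.4959 -0.0407] [ 0.4971 -0.1546]
344 144.3 252.2 [ 0.508  -0.0406] [ 0.5102 -0.1545]
356 144.4 252.1 [ 0.5201 -0.0406] [ 0.5234 -0.1546]
368 144.3 252.2 [ 0.5322 -0.0406] [ 0.5366 -0.1546]
380 144.0 252.2 [ 0.5443 -0.0403] [ 0.5498 -0.1547]
392 144.0 251.7 [ 0.5565 -0.0404] [ 0.5629 -0.1541]
404 141.7 251.7 [ 0.5684 -0.0381] [ 0.5761 -0.1542]
416 143.6 241.6 [ 0.5807 -0.04  ] [ 0.5884 -0.1427]
215 [206 199 192 194 198 201 199 199 199 202 219  71  29  40  38  46  97 152
  92  92 103 106  98  98 102 104 102  79  81 104  85  41  41  40  37  77
 103 110 100 135 136 130 134 136 137 135 134 138 136 136 136 135 139 104
 102 103 104 104 125 130]
220 [227 228 226 228 225 227 200 197 199 205 219  90  31  43  40  39 100 100
  98  96 101 101  96  94  99 101  94  97  94  96  99  47  39  44  38  76
 108 104 100 137 138 135 135 137 136 138 128 128 128 134 140 140 142 105
 102 105 106 105 113 128]
225 [225 221 219 220 224 230 199 192 195 199 218  92  45  52  48  42 106 105
 103  99  99 103  99  93  96 100  96  96 103 110 117  48  36  45  36  64
 205 202 195 227 226 228 231 201 199 203 202 203 206 135 126 126 130  95
  93  94  97  97 128 129]
```

View pics/c3.png

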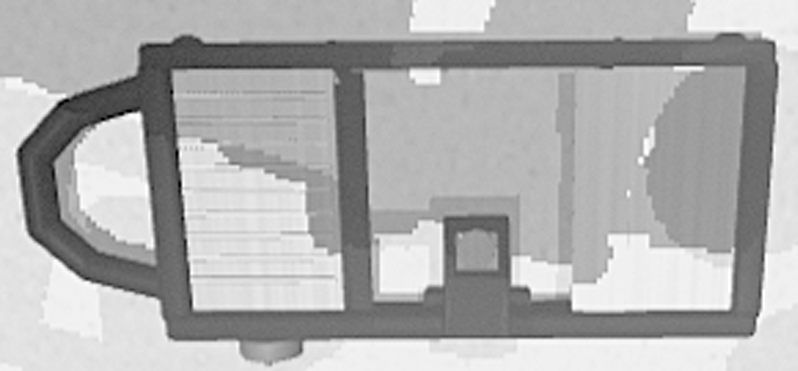

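Wrist view: slicer square to the world, its left rail's outer face at about y = -0.040, mouth nubs at x 0.425 and 0.529, so the slot's middle is x ≈ 0.477. The plate is at about (0.444, 0.129), yaw -12°, nose toward the slicer. I'll first square it by a two-finger push on its left side.

```bash
python3 -m pendant '[{"xyz":[0,0,0],"twist":[0,0,0.023],"claw":40},{"xyz":[0,0,0],"twist":[0,0,0.023],"claw":40},{"xyz":[0,0,0],"twist":[0,0,0.023],"claw":40},{"xyz":[0,0,0],"twist":[0,0,0.023],"claw":40},{"xyz":[0,0,0],"twist":[0,0,0.023],"claw":40},{"xyz":[0,0,0],"twist":[0,0,0.023],"claw":40},{"xyz":[0,0,0],"twist":[0,0,0.023],"claw":40},{"xyz":[0,0,0],"twist":[0,0,0.023],"claw":40},{"xyz":[0,0,0],"twist":[0,0,0.023],"claw":40},{"xyz":[0,0,0],"twist":[0,0,0.023],"claw":40},{"xyz":[0,0,0],"twist":[0,0,0.02],"claw":40},{"xyz":[0,0,0],"twist":[0,0,0],"claw":40}]' 20
python3 -m pendant '[{"xyz":[-0.04,-0.08,0],"twist":[0,0,0],"claw":40},{"xyz":[-0.04,-0.08,0],"twist":[0,0,0],"claw":40},{"xyz":[-0.04,-0.08,0],"twist":[0,0,0],"claw":40},{"xyz":[-0.04,-0.08,0],"twist":[0,0,0],"claw":40},{"xyz":[-0.04,-0.08,0],"twist":[0,0,0],"claw":40},{"xyz":[-0.05,-0.09,0],"twist":[0,0,0],"claw":40},{"xyz":[0,0,0],"twist":[0,0,0],"claw":40},{"xyz":[0,0,0],"twist":[0,0,0],"claw":40}]'
```

```text
clock: 1.9
tcp_pos: [0.4806, -0.1188, 0.4044]
eef_rot: [-180.0, 0.0, -0.0]
ft_force: [0.4, 0.1, 0.1]
opening: 0.0398
grasp_force: 0.0
clock: 2.7
tcp_pos: [0.3554, 0.1249, 0.4048]
eef_rot: [-180.0, -0.0, 0.4]
ft_force: [0.8, -0.5, 0.6]
opening: 0.04
grasp_force: 0.0
```

```bash
python3 -m pendant '[{"xyz":[0,0,0.08],"twist":[0,0,0],"claw":40},{"xyz":[0,0,0.08],"twist":[0,0,0],"claw":40},{"xyz":[0,0,0.08],"twist":[0,0,0],"claw":40},{"xyz":[0,0,0.08],"twist":[0,0,0],"claw":40},{"xyz":[0,0,0.06],"twist":[0,0,0],"claw":40},{"xyz":[0,0,0.022],"twist":[0,0,0],"claw":40},{"xyz":[0,0,0],"twist":[0,0,0],"claw":40},{"xyz":[0,0,0],"twist":[0,0,0],"claw":40}]'
python3 -m pendant '[{"xyz":[0.02,0,0],"twist":[0,0,0],"claw":40},{"xyz":[0.02,0,0],"twist":[0,0,0],"claw":40},{"xyz":[0.02,0,0],"twist":[0,0,0],"claw":40},{"xyz":[0.015,0,0],"twist":[0,0,0],"claw":40},{"xyz":[0.015,0,0],"twist":[0,0,0],"claw":40},{"xyz":[0.01,0,0],"twist":[0,0,0],"claw":40},{"xyz":[0.01,0,0],"twist":[0,0,0],"claw":40},{"xyz":[0.005,0,0],"twist":[0,0,0],"claw":40},{"xyz":[0.005,0,0],"twist":[0,0,0],"claw":40},{"xyz":[0,0,0],"twist":[0,0,0],"claw":40}]'
cat > plate.py <<'E'
import cv2,sys
from h import *
from cell import read_camera
r=read_camera("wrist"); a=np.clip(255*(r["pixels"][:,:,::-1]/255.)**.5,0,255).astype('uint8')
cv2.imwrite(f"pics/{sys.argv[1]}.png",a); print({k:v for k,v in r.items() if k!="pixels"})
import pickle; pickle.dump(r,open(sys.argv[1]+".pkl","wb"))
E
python3 plate.py w2
```

```text
clock: 3.5
tcp_pos: [0.3563, 0.1232, 0.2039]
eef_rot: [180.0, 0.0, -0.0]
ft_force: [-0.3, -0.6, -0.5]
opening: 0.04
grasp_force: 0.0
clock: 4.5
tcp_pos: [0.4159, 0.1237, 0.2037]
eef_rot: [-180.0, -0.0, 0.0]
ft_force: [0.2, 0.4, -0.2]
opening: 0.0401
grasp_force: 0.0
{'vfov': 70.15097367071039, 'cx': 315.64686297330695, 'cy': 240.9167308884141, 'xyz': array([0.49196329, 0.12363206, 0.18362153]), 'rotation': array([-1.53073788e+01,  6.47028381e-02, -9.00124791e+01])}
```

View pics/w2.png

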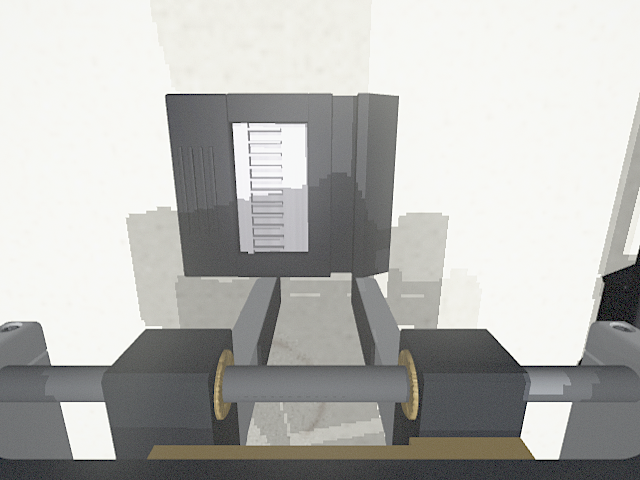

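```bash
python3 - <<'E'
import pickle
from h import *
np.set_printoptions(precision=4,suppress=True)
r=pickle.load(open("w2.pkl","rb"))
for u,z in [((166,94.5),.012),((331,94.5),.012),((398,97),.003),((185,276),.012),((332,274),.012),((388,271),.003)]: print(u,at(r,u,z))
E
```

```text
(166, 94.5) [0.5157 0.1936 0.012 ]
(331, 94.5) [0.5157 0.1167 0.012 ]
(398, 97) [0.5158 0.0834 0.003 ]
(185, 276) [0.4255 0.1939 0.012 ]
(332, 274) [0.4266 0.1151 0.012 ]
(388, 271) [0.425  0.0832 0.003 ]
```

```bash
python3 -m pendant '[{"xyz":[0.005,0,0],"twist":[0,0,0],"claw":40},{"xyz":[0.005,0,0],"twist":[0,0,0],"claw":40},{"xyz":[0.003,0,0],"twist":[0,0,0],"claw":40},{"xyz":[0,0,0],"twist":[0,0,0],"claw":40},{"xyz":[-0.02,0,0],"twist":[0,0,0],"claw":40},{"xyz":[-0.02,0,0],"twist":[0,0,0],"claw":40},{"xyz":[0,0,-0.08],"twist":[0,0,0],"claw":60},{"xyz":[0,0,-0.08],"twist":[0,0,0],"claw":60},{"xyz":[0.05,-0.08,0],"twist":[0,0,0],"claw":60},{"xyz":[0.05,-0.08,0],"twist":[0,0,0],"claw":60},{"xyz":[0.05,-0.06,0],"twist":[0,0,0],"claw":60},{"xyz":[0,0,0],"twist":[0,0,0],"claw":60}]'
python3 plate.py w3
python3 -m pendant '[{"xyz":[0,0,0],"twist":[0,0,-0.023],"claw":60},{"xyz":[0,0,0],"twist":[0,0,-0.023],"claw":60},{"xyz":[0,0,0],"twist":[0,0,-0.023],"claw":60},{"xyz":[0,0,0],"twist":[0,0,-0.023],"claw":60},{"xyz":[0,0,0],"twist":[0,0,-0.023],"claw":60},{"xyz":[0,0,0],"twist":[0,0,-0.023],"claw":60},{"xyz":[0,0,0],"twist":[0,0,-0.023],"claw":60},{"xyz":[0,0,0],"twist":[0,0,-0.023],"claw":60},{"xyz":[0,0,0],"twist":[0,0,-0.023],"claw":60},{"xyz":[0,0,0],"twist":[0,0,-0.023],"claw":60},{"xyz":[0,0,0],"twist":[0,0,-0.02],"claw":60},{"xyz":[0,0,0],"twist":[0,0,0],"claw":60}]'
```

```text
clock: 5.75
tcp_pos: [0.4779, 0.2362, 0.2834]
eef_rot: [-180.0, -0.0, 0.1]
ft_force: [0.1, 0.1, -0.5]
opening: 0.0602
grasp_force: 0.0
{'vfov': 70.15097367071039, 'cx': 315.64686297330695, 'cy': 240.9167308884141, 'xyz': array([0.55396394, 0.23633268, 0.26336557]), 'rotation': array([-15.28337023,   0.09074044, -89.88311475])}
clock: 7.0
tcp_pos: [0.4763, 0.2329, 0.2836]
eef_rot: [-180.0, 0.0, 90.1]
ft_force: [-0.2, 1.5, 0.3]
opening: 0.0601
grasp_force: 0.0
```

```bash
python3 -m pendant '[{"xyz":[0,0,0.07],"twist":[0,0,0],"claw":60},{"xyz":[0,0,0.06],"twist":[0,0,0],"claw":60},{"xyz":[0,0,0.028],"twist":[0,0,0],"claw":60},{"xyz":[-0.03,0,0],"twist":[0,0,0],"claw":60},{"xyz":[-0.015,0,0],"twist":[0,0,0],"claw":60},{"xyz":[-0.01,0,0],"twist":[0,0,0],"claw":60},{"xyz":[-0.01,0,0],"twist":[0,0,0],"claw":60},{"xyz":[-0.015,0,0],"twist":[0,0,0],"claw":60},{"xyz":[-0.015,0,0],"twist":[0,0,0],"claw":60},{"xyz":[-0.015,0,0],"twist":[0,0,0],"claw":60},{"xyz":[-0.015,0,0],"twist":[0,0,0],"claw":60},{"xyz":[-0.015,0,0],"twist":[0,0,0],"claw":60}]'
python3 -m pendant '[{"xyz":[-0.015,0,0],"twist":[0,0,0],"claw":60},{"xyz":[-0.015,0,0],"twist":[0,0,0],"claw":60},{"xyz":[-0.015,0,0],"twist":[0,0,0],"claw":60},{"xyz":[-0.015,0,0],"twist":[0,0,0],"claw":60},{"xyz":[-0.015,0,0],"twist":[0,0,0],"claw":60},{"xyz":[-0.01,0,0],"twist":[0,0,0],"claw":60},{"xyz":[-0.005,0,0],"twist":[0,0,0],"claw":60},{"xyz":[0,0,0],"twist":[0,0,0],"claw":60}]'
python3 - <<'E'
from cell import read_camera
import cv2,numpy as np,pickle
r=read_camera("side");pickle.dump(r,open("s3.pkl","wb")); a=np.clip(255*(r["pixels"][:,:,::-1]/255.)**.5,0,255).astype('uint8')
cv2.imwrite("pics/s3.png",cv2.resize(a[180:330,220:420],None,fx=4,fy=4,interpolation=cv2.INTER_CUBIC))
E
```

```text
clock: 8.2
tcp_pos: [0.4772, 0.1631, 0.2047]
eef_rot: [180.0, -0.0, 90.0]
ft_force: [0.0, 2.1, 1.7]
opening: 0.0602
grasp_force: 0.9
clock: 9.0
tcp_pos: [0.4772, 0.1184, 0.2046]
eef_rot: [-180.0, 0.0, 90.0]
ft_force: [-0.2, 0.4, 0.1]
opening: 0.0602
grasp_force: 0.0
```

View pics/s3.png

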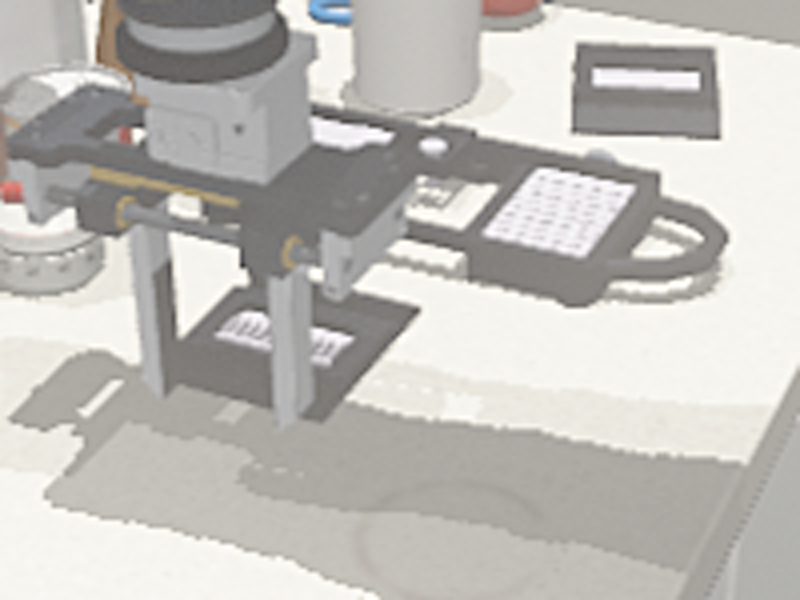

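```bash
python3 - <<'E'
import pickle
from h import *
np.set_printoptions(precision=4,suppress=True)
r=pickle.load(open("s3.pkl","rb")); c=lambda x,y:(220+x/4,180+y/4)
for n,u,z in [("nose",(420,309),.003),("back bottom",(318,421),0),("back top",(318,402),.012),("flare edge bottom",(468,280),0),("flare top .0148",(468,256),.0148),("rail corner bottom",(570,305),0)]: print(n,at(r,c(*u),z))
E
```

```text
nose [0.4292 0.001  0.003 ]
back bottom [0.4335 0.1073 0.    ]
back top [0.4325 0.1083 0.012 ]
flare edge bottom [ 0.42   -0.0402  0.    ]
flare top .0148 [ 0.4202 -0.0404  0.0148]
rail corner bottom [ 0.3614 -0.0393  0.    ]
```

```bash
python3 -m pendant '[{"xyz":[-0.01,0,0],"twist":[0,0,0],"claw":60},{"xyz":[-0.01,0,0],"twist":[0,0,0],"claw":60},{"xyz":[-0.01,0,0],"twist":[0,0,0],"claw":60},{"xyz":[-0.01,0,0],"twist":[0,0,0],"claw":60},{"xyz":[-0.01,0,0],"twist":[0,0,0],"claw":60},{"xyz":[-0.01,0,0],"twist":[0,0,0],"claw":60},{"xyz":[-0.008,0,0],"twist":[0,0,0],"claw":60},{"xyz":[-0.005,0,0],"twist":[0,0,0],"claw":60},{"xyz":[-0.005,0,0],"twist":[0,0,0],"claw":60},{"xyz":[-0.005,0,0],"twist":[0,0,0],"claw":60},{"xyz":[-0.005,0,0],"twist":[0,0,0],"claw":60},{"xyz":[-0.005,0,0],"twist":[0,0,0],"claw":60}]'
python3 -m pendant '[{"xyz":[-0.005,0,0],"twist":[0,0,0],"claw":60},{"xyz":[-0.005,0,0],"twist":[0,0,0],"claw":60},{"xyz":[-0.005,0,0],"twist":[0,0,0],"claw":60},{"xyz":[-0.005,0,0],"twist":[0,0,0],"claw":60},{"xyz":[-0.005,0,0],"twist":[0,0,0],"claw":60},{"xyz":[-0.005,0,0],"twist":[0,0,0],"claw":60}]'
```

```text
clock: 10.25
tcp_pos: [0.4772, 0.0721, 0.2047]
eef_rot: [180.0, -0.0, 90.0]
ft_force: [-0.6, 0.1, -0.2]
opening: 0.0598
grasp_force: 0.3
clock: 10.85
tcp_pos: [0.4772, 0.057, 0.2046]
eef_rot: [-180.0, 0.0, 90.0]
ft_force: [0.1, 0.7, 0.4]
opening: 0.0604
grasp_force: 0.6
```

```bash
python3 -m pendant '[{"xyz":[-0.008,0,0],"twist":[0,0,0],"claw":60},{"xyz":[-0.008,0,0],"twist":[0,0,0],"claw":60},{"xyz":[-0.008,0,0],"twist":[0,0,0],"claw":60},{"xyz":[-0.008,0,0],"twist":[0,0,0],"claw":60},{"xyz":[-0.008,0,0],"twist":[0,0,0],"claw":60},{"xyz":[-0.008,0,0],"twist":[0,0,0],"claw":60}]'
python3 -m pendant '[{"xyz":[-0.008,0,0],"twist":[0,0,0],"claw":60},{"xyz":[-0.008,0,0],"twist":[0,0,0],"claw":60},{"xyz":[-0.008,0,0],"twist":[0,0,0],"claw":60},{"xyz":[-0.006,0,0],"twist":[0,0,0],"claw":60},{"xyz":[-0.006,0,0],"twist":[0,0,0],"claw":60},{"xyz":[0,0,0],"twist":[0,0,0],"claw":60}]'
```

```text
clock: 11.45
tcp_pos: [0.4772, 0.0328, 0.2046]
eef_rot: [-180.0, -0.0, 90.0]
ft_force: [-1.0, 2.4, -0.2]
opening: 0.0598
grasp_force: 1.0
clock: 12.05
tcp_pos: [0.4773, 0.0148, 0.2047]
eef_rot: [180.0, 0.0, 90.0]
ft_force: [-0.0, -0.0, 0.1]
opening: 0.0602
grasp_force: 0.0
```

```bash
for i in 1; do python3 -m pendant '[{"xyz":[-0.004,0,0],"twist":[0,0,0],"claw":60},{"xyz":[-0.004,0,0],"twist":[0,0,0],"claw":60},{"xyz":[-0.004,0,0],"twist":[0,0,0],"claw":60},{"xyz":[-0.004,0,0],"twist":[0,0,0],"claw":60}]'; done
python3 -m pendant '[{"xyz":[-0.004,0,0],"twist":[0,0,0],"claw":60},{"xyz":[-0.004,0,0],"twist":[0,0,0],"claw":60},{"xyz":[0,0,0],"twist":[0,0,0],"claw":60}]'
python3 -m pendant '[{"xyz":[-0.004,0,0],"twist":[0,0,0],"claw":60},{"xyz":[-0.004,0,0],"twist":[0,0,0],"claw":60},{"xyz":[0,0,0],"twist":[0,0,0],"claw":60}]'
```

```text
clock: 12.45
tcp_pos: [0.4772, 0.0071, 0.2047]
eef_rot: [180.0, -0.0, 90.0]
ft_force: [-0.0, 0.7, 0.3]
opening: 0.06
grasp_force: 0.8
clock: 12.75
tcp_pos: [0.4772, 0.003, 0.2047]
eef_rot: [180.0, 0.0, 90.0]
ft_force: [-0.6, 0.6, 0.1]
opening: 0.0596
grasp_force: 0.0
clock: 13.05
tcp_pos: [0.4772, -0.0009, 0.2046]
eef_rot: [-180.0, -0.0, 90.0]
ft_force: [-0.7, 2.3, 0.7]
opening: 0.0603
grasp_force: 1.1
```

```bash
python3 -m pendant '[{"xyz":[-0.003,0,0],"twist":[0,0,0],"claw":60},{"xyz":[-0.003,0,0],"twist":[0,0,0],"claw":60},{"xyz":[-0.003,0,0],"twist":[0,0,0],"claw":60}]'
python3 -m pendant '[{"xyz":[-0.003,0,0],"twist":[0,0,0],"claw":60},{"xyz":[-0.003,0,0],"twist":[0,0,0],"claw":60},{"xyz":[-0.003,0,0],"twist":[0,0,0],"claw":60}]'
python3 -m pendant '[{"xyz":[-0.002,0,0],"twist":[0,0,0],"claw":60},{"xyz":[-0.002,0,0],"twist":[0,0,0],"claw":60},{"xyz":[-0.002,0,0],"twist":[0,0,0],"claw":60}]'
python3 -m pendant '[{"xyz":[-0.002,0,0],"twist":[0,0,0],"claw":60},{"xyz":[-0.002,0,0],"twist":[0,0,0],"claw":60},{"xyz":[-0.002,0,0],"twist":[0,0,0],"claw":60}]'
```

```text
clock: 13.35
tcp_pos: [0.4772, -0.0048, 0.2047]
eef_rot: [-180.0, -0.1, 90.0]
ft_force: [-0.7, 10.2, 1.9]
opening: 0.0601
grasp_force: 5.2
clock: 13.65
tcp_pos: [0.4772, -0.0092, 0.2047]
eef_rot: [-180.0, -0.1, 90.0]
ft_force: [0.2, 8.9, 1.2]
opening: 0.0602
grasp_force: 4.3
clock: 13.95
tcp_pos: [0.4772, -0.0124, 0.2047]
eef_rot: [-180.0, -0.0, 90.0]
ft_force: [-1.0, 8.4, 2.3]
opening: 0.0599
grasp_force: 3.7
clock: 14.25
tcp_pos: [0.4772, -0.0155, 0.2046]
eef_rot: [-180.0, -0.0, 90.0]
ft_force: [-0.2, 6.8, 0.4]
opening: 0.0601
grasp_force: 3.7
```

```bash
python3 -m pendant '[{"xyz":[-0.002,0,0],"twist":[0,0,0],"claw":60},{"xyz":[-0.002,0,0],"twist":[0,0,0],"claw":60}]' | grep -E "tcp|ft"
python3 -m pendant '[{"xyz":[-0.001,0,0],"twist":[0,0,0],"claw":60},{"xyz":[-0.001,0,0],"twist":[0,0,0],"claw":60}]'| grep -E "tcp|ft"
python3 -m pendant '[{"xyz":[-0.001,0,0],"twist":[0,0,0],"claw":60},{"xyz":[-0.001,0,0],"twist":[0,0,0],"claw":60}]'| grep -E "tcp|ft"
python3 -m pendant '[{"xyz":[-0.001,0,0],"twist":[0,0,0],"claw":60},{"xyz":[-0.001,0,0],"twist":[0,0,0],"claw":60}]'| grep -E "tcp|ft"
```

```text
tcp_pos: [0.4772, -0.0176, 0.2046]
ft_force: [0.3, 5.8, 1.7]
tcp_pos: [0.4772, -0.0187, 0.2046]
ft_force: [-0.2, 4.4, 1.5]
tcp_pos: [0.4772, -0.0193, 0.2046]
ft_force: [-0.2, 12.9, 2.9]
tcp_pos: [0.4772, -0.0201, 0.2046]
ft_force: [-0.3, 15.8, 2.8]
```

```bash
python3 -m pendant '[{"xyz":[-0.001,0,0],"twist":[0,0,0],"claw":60},{"xyz":[-0.001,0,0],"twist":[0,0,0],"claw":60}]' | grep -E "tcp|ft"
python3 -m pendant '[{"xyz":[-0.001,0,0],"twist":[0,0,0],"claw":60},{"xyz":[0,0,0],"twist":[0,0,0],"claw":60}]'| grep -E "tcp|ft"
python3 -m pendant '[{"xyz":[-0.001,0,0],"twist":[0,0,0],"claw":60},{"xyz":[0,0,0],"twist":[0,0,0],"claw":60}]'| grep -E "tcp|ft"
```

```text
tcp_pos: [0.4772, -0.0211, 0.2047]
ft_force: [1.4, 13.3, 2.4]
tcp_pos: [0.4772, -0.0216, 0.2046]
ft_force: [-0.7, 13.9, 2.3]
tcp_pos: [0.4772, -0.022, 0.2046]
ft_force: [0.5, 15.5, 1.7]
```

```bash
python3 -m pendant '[{"xyz":[-0.001,0,0],"twist":[0,0,0],"claw":60},{"xyz":[0,0,0],"twist":[0,0,0],"claw":60}]' | grep -E "tcp|ft"
python3 -m pendant '[{"xyz":[-0.001,0,0],"twist":[0,0,0],"claw":60},{"xyz":[0,0,0],"twist":[0,0,0],"claw":60}]'| grep -E "tcp|ft"
for k in a; do python3 -m pendant '[{"xyz":[0.001,0,0],"twist":[0,0,0],"claw":60},{"xyz":[0.001,0,0],"twist":[0,0,0],"claw":60}]'| grep -E "tcp|ft"; done
python3 -m pendant '[{"xyz":[0.001,0,0],"twist":[0,0,0],"claw":60},{"xyz":[0.001,0,0],"twist":[0,0,0],"claw":60}]'| grep -E "tcp|ft"
python3 -m pendant '[{"xyz":[0.002,0,0],"twist":[0,0,0],"claw":60},{"xyz":[0,0,0],"twist":[0,0,0],"claw":60}]'| grep -E "tcp|ft"
```

```text
tcp_pos: [0.4772, -0.0224, 0.2046]
ft_force: [-0.1, 16.5, 2.0]
tcp_pos: [0.4772, -0.0229, 0.2046]
ft_force: [-0.2, 17.8, 3.3]
tcp_pos: [0.4772, -0.0221, 0.2046]
ft_force: [0.1, 12.5, 2.2]
tcp_pos: [0.4772, -0.0213, 0.2047]
ft_force: [0.6, 8.9, 1.7]
tcp_pos: [0.4772, -0.0207, 0.2046]
ft_force: [-0.6, 4.3, 1.5]
```

```bash
python3 -m pendant '[{"xyz":[0.001,0,0],"twist":[0,0,0],"claw":60},{"xyz":[0,0,0],"twist":[0,0,0],"claw":60}]'| grep -E "tcp|ft"
python3 -m pendant '[{"xyz":[0.001,0,0],"twist":[0,0,0],"claw":60},{"xyz":[0,0,0],"twist":[0,0,0],"claw":60}]'| grep -E "tcp|ft"
python3 -m pendant '[{"xyz":[0.02,0,0],"twist":[0,0,0],"claw":60},{"xyz":[0.04,0,0],"twist":[0,0,0],"claw":60},{"xyz":[0.04,0,0],"twist":[0,0,0],"claw":60},{"xyz":[0,0,-0.08],"twist":[0,0,0],"claw":60},{"xyz":[0,0,-0.08],"twist":[0,0,0],"claw":60},{"xyz":[0,0,-0.08],"twist":[0,0,0],"claw":60},{"xyz":[-0.08,0,-0.05],"twist":[0,0,0],"claw":90},{"xyz":[-0.09,0,-0.04],"twist":[0,0,0],"claw":90},{"xyz":[-0.09,0,0],"twist":[0,0,0],"claw":90},{"xyz":[-0.04,0,0],"twist":[0,0,0],"claw":90},{"xyz":[0,0,0],"twist":[0,0,0],"claw":90},{"xyz":[0,0,0],"twist":[0,0,0],"claw":90}]'| grep -E "tcp|ft"
python3 - <<'E'
from cell import read_camera
import cv2,numpy as np,pickle
r=read_camera("wrist");pickle.dump(r,open("w4.pkl","wb")); a=np.clip(255*(r["pixels"][:,:,::-1]/255.)**.5,0,255).astype('uint8')
s=read_camera("side"); b=np.clip(255*(s["pixels"][:,:,::-1]/255.)**.5,0,255).astype('uint8')
A=cv2.resize(a[130:270,140:430],None,fx=2.75,fy=2.75,interpolation=cv2.INTER_CUBIC)[:385]
B=cv2.resize(b[195:260,260:410],None,fx=3.2,fy=3.2,interpolation=cv2.INTER_CUBIC)
o=np.zeros((600,800,3),'uint8'); o[:A.shape[0],:A.shape[1]]=A; o[390:390+B.shape[0],:B.shape[1]]=B
cv2.imwrite("pics/f.png",o); print(r["xyz"])
E
```

```text
tcp_pos: [0.4772, -0.0204, 0.2046]
ft_force: [-0.5, 1.6, 0.2]
tcp_pos: [0.4772, -0.0199, 0.2046]
ft_force: [0.3, -0.1, -0.0]
tcp_pos: [0.4772, -0.1192, 0.3694]
ft_force: [-0.3, 0.3, 1.0]
[ 0.47601911 -0.04198747  0.34941385]
```

View pics/f.png

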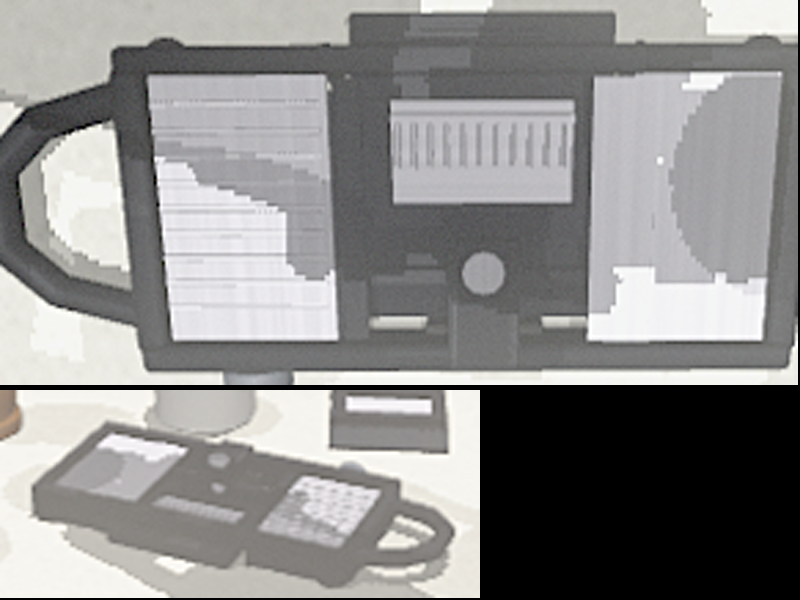

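```bash
python3 - <<'E'
import pickle
from h import *
np.set_printoptions(precision=4,suppress=True)
r=pickle.load(open("w4.pkl","rb"))
W={'vfov': r["vfov"], 'cx': 315.64686297330695, 'cy': 240.9167308884141, 'xyz': np.array([0.54871478, 0.07720475, 0.3840851 ]), 'rotation': np.array([-1.53481811e+01, -2.88026957e-02, -1.44965360e-02])}
for z in (.03,.034,.038,.042,.046): print(z,"before",at(W,(252.5,324.3),z)[:2],"now",at(r,(316,229.3),z)[:2])
c=lambda x,y:(140+x/2.75,130+y/2.75)
print("back",at(r,c(350,13),.012),at(r,c(615,12),.012),"rail",at(r,c(250,46),.026),at(r,c(700,44),.026))
import cv2
s=cv2.imread("pics/side0.png"); t=cv2.resize(np.clip(255*(s[195:260,260:410]/255.)**.5,0,255).astype('uint8'),None,fx=5.3,fy=5.3,interpolation=cv2.INTER_CUBIC)[:300]
from cell import read_camera
q=read_camera("side")["pixels"][:,:,::-1]; t2=cv2.resize(np.clip(255*(q[195:260,260:410]/255.)**.5,0,255).astype('uint8'),None,fx=5.3,fy=5.3,interpolation=cv2.INTER_CUBIC)[:300]
cv2.imwrite("pics/cmp.png",np.vstack([t,t2]))
E
```

```text
0.03 before [ 0.4761 -0.1195] now [ 0.4767 -0.118 ]
0.034 before [ 0.477  -0.1173] now [ 0.4767 -0.1171]
0.038 before [ 0.4778 -0.1151] now [ 0.4766 -0.1161]
0.042 before [ 0.4786 -0.1128] now [ 0.4766 -0.1152]
0.046 before [ 0.4794 -0.1106] now [ 0.4766 -0.1142]
back [ 0.4308 -0.0306  0.012 ] [ 0.5217 -0.0304  0.012 ] rail [ 0.3991 -0.0415  0.026 ] [ 0.5483 -0.041   0.026 ]
```

View pics/cmp.png

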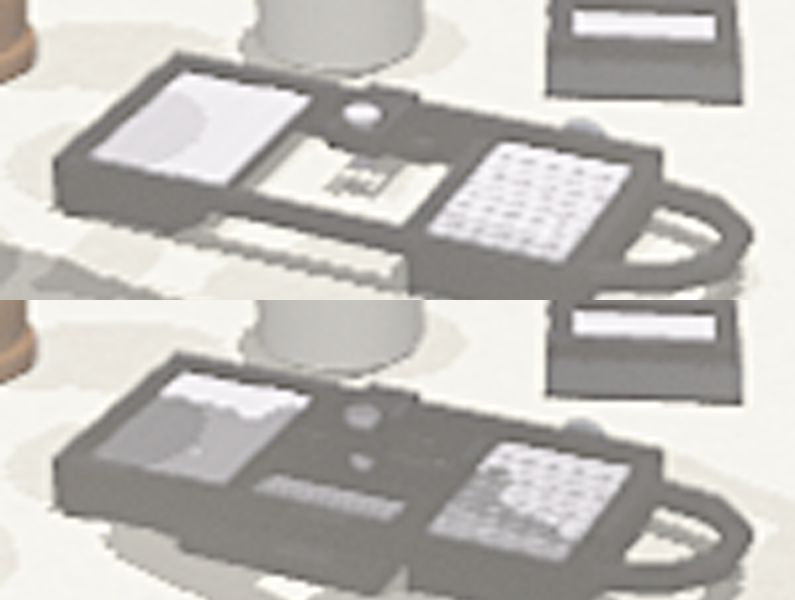

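The catch head sits at the same spot before and after, (362,114) against (362,115), where a 6 mm lift would show as a clear shift. The plate's back edge stands about 10.5 mm out, and the push force fell to zero as I backed off. The plate is locked.

```bash
python3 -c "
from cell import order,ctrl
print(ctrl.state()['ft_force'],ctrl.state()['clock']); print(order.finish_job())"
```

```text
[-0.02966318 -0.04545297 -0.12785386] 18.4
the job is handed in; nothing more can be done
None
```

The job is handed in at 18.4 s: the julienne plate is pushed home, the catch pin looks down in its groove, my highest force reading was about 18 N, and the arm is clear; no verdict came back.

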